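# Complete the pot of standoff insulators

## Robot

A 6-joint arm with a two-finger parallel gripper is mounted at the origin on a cart in front of the work surface, level with it; the furniture and walls round the work are solid. World frame = base frame: x ahead of the robot, y to its left, z up, the work surface at z = 0. Lengths are in m, angles in degrees, forces in N, time in s.
With the tool pointing down it reaches from about 0.3 to 0.875 m from the base axis. Payload 4.2 kg.
Tool frame: the origin (TCP) lies at the very end of the fingers, on their centre line; the grasp point (between the pads) lies 19 mm behind it; z points along the fingers, y is the line along which they close (so a half turn about z gives the same grasp; the last joint's range is limited). The gripper opens to 85 mm and grips with 20 to 120 N. Pads are 22 mm wide; open, the fingers measure 114 mm over their backs; the gripper's body (76 mm by 85 mm) begins 54 mm behind the grasp point. The pads swing forward as they close: fully open they stand 13 mm farther back than shut.
Start: joints at [75.516, 18.312, 89.639, -0, 72.044, -1.146], TCP at [0.133, 0.56, 0.231] pointing down, gripper open.
Joint ranges: [-177.97, 177.97], [-48.28, 115.42], [12.27, 149.76], [-77.06, 257.06], [2.81, 150.46], [-146.56, 146.56]. Speed limits (degrees/s): [147.25, 147.25, 180, 180, 180, 180].

## Interface

Orientations are given as [roll, pitch, yaw] about the fixed x, y, z axes, in that order (R = Rz(yaw) Ry(pitch) Rx(roll)).
In Python, from station import * gives the robot as it stands. The module is installed in compiled form; this text tells all that it offers.
- The arm moves only by the shell command python3 -m inch 'ROWS' [OPENING]. ROWS is JSON, a list of rows, each an object with "travel": the shift along the tool's x, y, z in mm, a list of three; "yaw": the turn about the tool's z in degrees. In form: [{"travel": [x, y, z], "yaw": yaw}, ...]. A call has 1 to 5 rows; each row is the pose to reach, as a shift and turn from the pose commanded when the call began, along the tool's axes at that moment; what a row does not reach only later rows make up. A row lasts 1/10 s, in which the tool goes at most 50 mm and 8.59 degrees, less where a joint would pass 70% of its speed; a pose out of reach is approached as far as the arm can. A call with a gripper value outside its range is refused whole. OPENING is the closure, from 0 (fully open) to 1 (shut), set as the call begins (- or left out, the last holds). The fingers move at their own pace and stop on an object; the grip force is fixed at half the most. Time passes only in rows, so rows that repeat a pose let the fingers close. It gives the time, the measured TCP pose, the force, the opening and the grip force at its end, in the units of the state.
- state(): the state, without advancing time (a new reading comes with each control period).
- read_camera(name): name is "side" or "top"; returns a dict with "img" (480x640x3 uint8, red, green, blue), "range_z" (480x640 float32, m along the optical axis (not along the pixel's ray), 0 where there is no reading), "mtx" (3x3 intrinsics, pixels), "D" ([k1, k2, p1, p2, k3] as OpenCV has them; the pictures are not rectified), "R" (3x3) and "t" (3): a world point X has camera coordinates R X + t. Camera axes: x right, y down, z forward; pixel columns grow to the right and rows downward; lengths in m; the calibration is good to about 2 mm. A picture is of the moment at which its call begins.
- sign_off(): hands the job in; it is judged then, once.
The state is a dict: "time": time; "qpos": joint angles; "qd": joint speeds; "joint_torque": joint torques, N m; "position": TCP position; "eef_rot": TCP orientation; "wrist_force": force on the tool from outside, world axes, zero at the start; "wrist_torque": the same for the moment, N m; "opening": finger opening in m; "grasp_force": force on a finger pad.
Only numpy, scipy, OpenCV 4.12 (cv2) and the standard library are available. Lean on these libraries where they do the work, as an engineer would, in place of code of your own. Each camera call takes 0.05 s, during which the arm holds its last target. There are 200 camera calls.

## Task

The round blue pot is meant to hold seven brick-red standoff insulators, standing packed in a hexagonal cluster (one in the middle, six round it), but two opposite places of the outer ring are empty. Put the two brick-red insulators that stand out on the worktop into those two empty places, upright with the studs up, so that both stand on the floor of the pot like the others. The white insulator is the wrong type: leave it where it stands.

Things in the scene. Friction and masses are not known exactly. Their poses are not given: they have to be found in the camera images.
- pot: fixed round blue pot, outer diameter 114 mm, inner 106, wall 40 high, floor 5 thick. Origin: centre of its underside on the worktop, z up. On its floor stand 5 loose insulators like red_a: one in the middle, 4 in a ring 35 mm from it (bodies to 50 mm, studs to 86 mm above the worktop); they give a few mm when nudged. Empty places: x = +35 and -35 mm, y = 0 in the pot's frame, with 3 to 5 mm to spare all round.
- red_a: one of the two insulators to pack: brick-red grooved cylindrical standoff insulator, about 80 g, standing loose on the worktop. Body 30 mm in diameter, 45 mm high, edges bevelled 5 mm at foot and top; a steel threaded stud 10 mm in diameter and 36 mm long rises from the middle of its top (81 mm overall). Origin: centre of its underside; z: up along the stud.
- red_b: the other insulator to pack, the same as red_a: brick-red grooved cylindrical standoff insulator, about 80 g, standing loose on the worktop. Body 30 mm in diameter, 45 mm high, edges bevelled 5 mm at foot and top; a steel threaded stud 10 mm in diameter and 36 mm long rises from the middle of its top (81 mm overall). Origin: centre of its underside; z: up along the stud.
- white: white insulator of another type, to be left alone; loose, standing on the worktop among the red ones. Body 40 mm in diameter and 55 mm high, the same 10 x 36 mm steel stud on top (91 mm overall). Origin: centre of its underside; z: up along the stud.
Mind the look-alikes: they are no part of the job. Leave any purple look-alike of the red_b alone. What is shaped like the red_a but yellow is not meant.

How it is judged (in metres and radians):
At the end, for the whole second after the job is handed in: Both red insulators stand in the pot: origin within 45 mm of the pot's axis and on its floor (underside less than 10 mm above the pot's underside, the floor being at 5 mm), stud up within 10 degrees of vertical, at rest, on opposite sides of the cluster (more than 50 mm between their axes) (horizontal distance between each of red_a, red_b and pot below 0.045 m and z of red_a in the frame of pot between 0 and 0.01 m and angle between each of red_a, red_b's own z axis and vertical below 0.175 rad and linear speed of each of red_a, red_b below 0.02 m/s and z of red_b in the frame of pot between 0 and 0.01 m and horizontal distance between red_a and red_b above 0.05 m); the robot touches nothing.
It fails at once if the white insulator is moved by more than 30 mm (distance of white from where it was at the start of the episode above 0.03 m).
It also fails if it takes over 53 s, if anything falls off the work surface, if the arm or the gripper's body presses on something with over 40 N, if the wrist force passes 120 N, or if a joint passes its speed limit or range.

## Working session

There is one attempt and no reset: what is moved stays moved. The work goes in short steps, Python scripts to look and compute and a shell command to move; the robot and the scene stay as the last step left them, time stands still between calls to the robot, and variables do not carry over. Pictures are saved under pics/ and viewed, at most 10 in all, crops included, and the job is handed in when it is done.

```bash
mkdir -p pics
python3 - <<'E'
from station import *
import cv2,numpy as np
s=state();print(s)
for n in("side","top"):
    c=read_camera(n);np.savez(f"{n}0.npz",**c);cv2.imwrite(f"pics/{n}0.png",c["img"][:,:,::-1])
    print(n,c["mtx"],c["D"],c["R"],c["t"],-c["R"].T@c["t"])
E
```

```text
{'time': 0.0, 'qpos': array([ 7.55179598e+01,  1.83520649e+01,  8.97069575e+01,  3.40080182e-04,
        7.20438558e+01, -1.14447635e+00]), 'qd': array([-0.12244646, -0.09350431, -0.10535181,  0.00832441,  0.03268773,
        0.06883472]), 'joint_torque': array([ 1.67155285e-04, -4.15534866e+01, -2.34158188e+01,  3.56966109e-05,
        8.37504835e-03, -1.15998526e-05]), 'position': array([0.13250896, 0.55903062, 0.23047427]), 'eef_rot': array([-1.79897149e+02, -2.37810371e-03,  1.66662329e+02]), 'wrist_force': array([0.09805221, 0.00287767, 0.40976342]), 'wrist_torque': array([-0.02569927, -0.02111214, -0.00924013]), 'grasp_force': 0.0, 'opening': 0.08507166329738801}
side [[554.22396167   0.         328.56548961]
 [  0.         554.22396167 237.05485874]
 [  0.           0.           1.        ]] [-0.07703833  0.          0.          0.          0.        ] [[ 0.99729276  0.07104272  0.01897564]
 [ 0.06112454 -0.65746913 -0.75099809]
 [-0.04087705  0.75012484 -0.66003166]] [-0.50385132  0.05740401  0.85453734] [ 0.53390945 -0.56747335  0.6166929 ]
top [[499.93619496   0.         320.14733416]
 [  0.         499.93619496 248.31985388]
 [  0.           0.           1.        ]] [-0.0996832  0.         0.         0.         0.       ] [[ 0.00376368 -0.99952215 -0.03068086]
 [-0.99742626 -0.00155544 -0.07168283]
 [ 0.07160085  0.03087169 -0.99695549]] [0.09784614 0.47862214 0.85542703] [0.41577273 0.07213537 0.89013367]
```

View pics/top0.png

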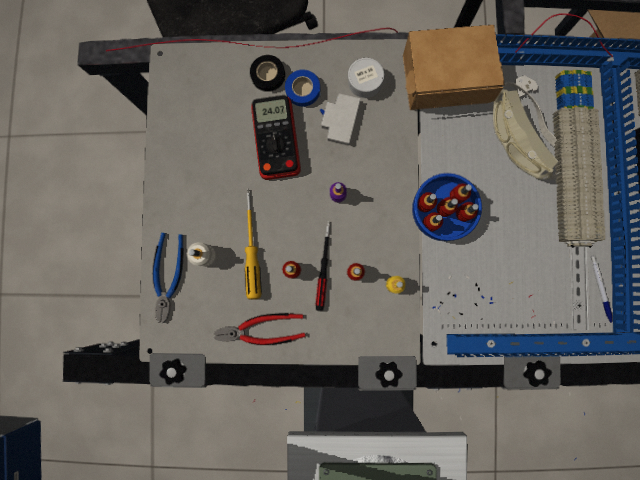

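View pics/side0.png

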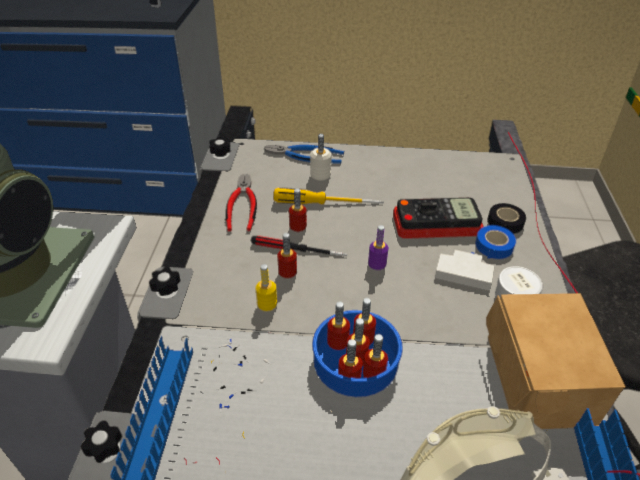

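The top view shows the candidates: red at (291,269) and (356,271), yellow (396,285), purple (338,191) and white (199,254). The pot is at (447,207) with 5 reds in it. The two free-standing brick-red ones fit the description; I'll confirm them in a crop while measuring.

```bash
cat > h.py <<'E'
import cv2,numpy as np
def ray(c,uv):
    n=cv2.undistortPoints(np.array([[uv]],float),c["mtx"],c["D"])[0,0]
    return -c["R"].T@c["t"], c["R"].T@np.array([n[0],n[1],1.])
def plane(c,uv,z):
    o,d=ray(c,uv); return o+d*(z-o[2])/d[2]
def tri(c1,u1,c2,u2):
    o1,d1=ray(c1,u1);o2,d2=ray(c2,u2)
    k=np.linalg.lstsq(np.c_[d1,-d2],o2-o1,rcond=None)[0]
    a,b=o1+k[0]*d1,o2+k[1]*d2
    return (a+b)/2,np.linalg.norm(a-b)
def cloud(c):
    v,u=np.mgrid[:480,:640]
    n=cv2.undistortPoints(np.stack([u,v],-1).reshape(-1,1,2).astype(float),c["mtx"],c["D"]).reshape(480,640,2)
    p=np.dstack([n,np.ones((480,640))])*c["range_z"][...,None]
    return (p-c["t"])@c["R"]
E
python3 - <<'E'
from h import *
C={n:dict(np.load(n+"0.npz")) for n in("side","top")}
c=C["top"];P=cloud(c);hsv=cv2.cvtColor(c["img"],cv2.COLOR_RGB2HSV)
for nm,(u,v),r in[("redL",(291,269),14),("redR",(356,271),14),("white",(199,254),18),("yel",(396,285),14),("pur",(338,191),14)]:
    Q=P[v-r:v+r,u-r:u+r].reshape(-1,3);ok=c["range_z"][v-r:v+r,u-r:u+r].ravel()>0
    Q=Q[ok];b=Q[(Q[:,2]>.036)&(Q[:,2]<(.06))];t=Q[Q[:,2]>.068]
    print(nm,"top",len(b),(b.max(0)+b.min(0))/2,np.ptp(b,0),"stud",len(t),np.median(t,0) if len(t) else "",Q[:,2].max())
m=cv2.inRange(hsv,(105,120,50),(125,255,255));m[:160]=0;m[260:]=0;m[:,:405]=0;m[:,495:]=0
k=cv2.findContours(m,0,1)[0];k=max(k,key=cv2.contourArea)
rm=P[(m>0)&(P[...,2]>.035)&(P[...,2]<.046)]
A=np.c_[2*rm[:,:2],np.ones(len(rm))];s=np.linalg.lstsq(A,(rm[:,:2]**2).sum(1),rcond=None)[0]
print("pot",s[:2],np.sqrt(s[2]+s[0]**2+s[1]**2),len(rm),(rm.max(0)+rm.min(0))/2,np.ptp(rm,0))
for n in C:
    im=C[n]["img"]; 
cr=np.hstack([cv2.resize(C["top"]["img"][155:300,270:490],(0,0),fx=2,fy=2,interpolation=2)[:290],])
a=cv2.resize(C["top"]["img"][155:305,270:490],None,fx=3.6,fy=3.6,interpolation=2)
cv2.imwrite("pics/crop0.png",a[:,:,::-1])
E
```

```text
redL top 197 [0.44143806 0.14808387 0.04767243] [0.02736768 0.02741981 0.02238783] stud 37 [0.4403203  0.14782599 0.07890091] 0.08256591426154418
redR top 195 [0.43754179 0.03737822 0.04728972] [0.02896929 0.02728685 0.02106115] stud 35 [0.43725466 0.03743194 0.07959755] 0.08228522370984699
white top 387 [0.46694964 0.30694896 0.04767991] [0.0392946  0.03934176 0.02313198] stud 49 [0.46686768 0.30502608 0.08779522] 0.09157292381926678
yel top 203 [ 0.41561707 -0.02965076  0.047829  ] [0.02881599 0.02903657 0.02058599] stud 36 [ 0.41640702 -0.02875759  0.07967077] 0.08217708146542876
pur top 183 [0.57692208 0.06810027 0.04847355] [0.02922261 0.02755116 0.02266448] stud 40 [0.57598216 0.06828539 0.07943742] 0.08232199495031761
pot [ 0.54961495 -0.11990652] 0.05554781425253977 664 [ 0.54936292 -0.12054923  0.04015908] [0.11599708 0.11701106 0.01011027]
```

View pics/crop0.png

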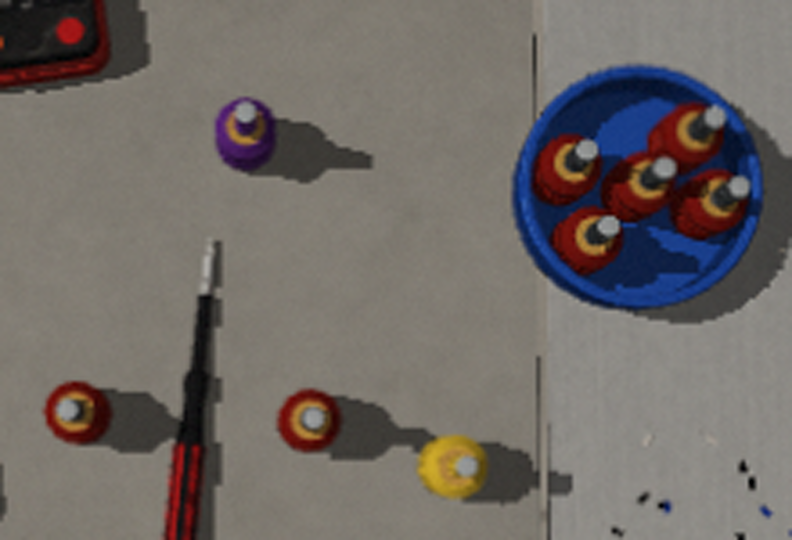

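The crop confirms it: two brick-red insulators at original pixels (291,269) and (356,271), with yellow and purple distinct. The empty places in the pot are at upper left and lower right. Next I'll get the pot's axis from the stud tips.

Run:
```python
from h import *
c=dict(np.load("top0.npz"));P=cloud(c)
M=np.linalg.norm(P[...,:2]-[.5496,-.12],axis=-1)<.06
m=(M&(P[...,2]>.074)&(P[...,2]<.095)).astype(np.uint8)
n,l,st,ce=cv2.connectedComponentsWithStats(m)
for i in range(1,n):
    if st[i,4]<6: continue
    q=P[l==i];print(ce[i].round(1),st[i,4],q.mean(0).round(4),(q.mean(0)[:2]-[.5496,-.12]).round(4),np.degrees(np.arctan2(q[:,1].mean()+.12,q[:,0].mean()-.5496)).round(1))
```

```text
[467.  187.5] 39 [ 0.5738 -0.1427  0.0834] [ 0.0242 -0.0227] -43.1
[432.1 196.8] 38 [ 0.5581 -0.085   0.084 ] [0.0085 0.035 ] 76.4
[453.6 201.7] 38 [ 0.5502 -0.1201  0.0837] [ 0.0006 -0.0001] -6.9
[474.1 206.8] 43 [ 0.5419 -0.1536  0.0834] [-0.0077 -0.0336] -102.8
[438.1 217.9] 39 [ 0.5235 -0.0943  0.0838] [-0.0261  0.0257] 135.4
```

Pot centre is about (0.550, -0.1195) with yaw about 16.5°. The empty places are A (0.5836, -0.1098) and B (0.5164, -0.1296). I'll grip by the studs with the tool's y axis along the pot's radius (yaw 106.5), starting with redL.

```bash
cat > to.py <<'E'
import sys
from station import *
import numpy as np
from scipy.spatial.transform import Rotation as Ro
s=state();R=Ro.from_euler('xyz',s["eef_rot"],degrees=True).as_matrix()
x,y,z=map(float,sys.argv[1:4]);yaw=float(sys.argv[4]) if len(sys.argv)>4 else 106.5
d=R.T@(np.array([x,y,z])-s["position"])*1000
print("t",s["time"],"pos",s["position"].round(4),"rot",s["eef_rot"].round(2),"go mm",d.round(1),"yaw",((s["eef_rot"][2]-yaw+180)%360-180).round(2),"open",round(s["opening"],4),"F",s["wrist_force"].round(1),"grip",s["grasp_force"])
E
python3 -m inch '[{"travel":[-38,-32,5],"yaw":8},{"travel":[-76,-64,10],"yaw":16},{"travel":[-114,-96,15],"yaw":24},{"travel":[-152,-128,20],"yaw":32},{"travel":[-190,-160,25],"yaw":40}]' 0.5
python3 to.py 0.4405 0.148 0.18
```

```text
time: 0.6
position: [0.2812, 0.3581, 0.2059]
eef_rot: [-180.0, 0.0, 126.4]
wrist_force: [1.7, 0.4, -0.0]
opening: 0.0428
grasp_force: 0.0
t 0.6 pos [0.2812 0.3581 0.2059] rot [-1.7999e+02  1.0000e-02  1.2638e+02] go mm [-263.7    3.6   25.9] yaw 19.88 open 0.0428 F [ 1.7  0.4 -0. ] grip 0.0
```

```bash
python3 -m inch '[{"travel":[-48,0,5],"yaw":5},{"travel":[-96,1,10],"yaw":10},{"travel":[-144,2,15],"yaw":15},{"travel":[-192,3,20],"yaw":20},{"travel":[-235,4,26],"yaw":20}]' 0.6
python3 -m inch '[{"travel":[0,0,0],"yaw":0},{"travel":[0,0,0],"yaw":0}]'
python3 to.py 0.4405 0.148 0.12
```

```text
time: 1.1
position: [0.425, 0.1719, 0.1801]
eef_rot: [180.0, -0.0, 106.5]
wrist_force: [1.4, 1.1, -0.0]
opening: 0.034
grasp_force: 0.0
time: 1.3
position: [0.4241, 0.1732, 0.1799]
eef_rot: [-179.9, -0.0, 106.5]
wrist_force: [0.3, -0.1, -0.3]
opening: 0.0342
grasp_force: 0.0
t 1.3 pos [0.4241 0.1732 0.1799] rot [-1.7992e+02 -3.0000e-02  1.0651e+02] go mm [-28.9   8.7  59.8] yaw 0.01 open 0.0342 F [ 0.3 -0.1 -0.3] grip 0.0
```

```bash
python3 -m inch '[{"travel":[-14,4,20],"yaw":0},{"travel":[-29,9,40],"yaw":0},{"travel":[-29,9,50],"yaw":0},{"travel":[-29,9,60],"yaw":0},{"travel":[-29,9,60],"yaw":0}]'
python3 to.py 0.4405 0.148 0.053
python3 - <<'E'
from station import *
from h import *
a=read_camera("top");b=read_camera("side")
x,_=cv2.projectPoints(np.array([[.44,.148,.07]]),cv2.Rodrigues(b["R"])[0],b["t"],b["mtx"],b["D"]);u,v=x.ravel().astype(int)
im=b["img"][v-60:v+60,u-80:u+80]
y,_=cv2.projectPoints(np.array([[.44,.148,.07]]),cv2.Rodrigues(a["R"])[0],a["t"],a["mtx"],a["D"]);u,v=y.ravel().astype(int)
cv2.imwrite("pics/p1.png",cv2.resize(np.hstack([im,a["img"][v-60:v+60,u-80:u+80]]),None,fx=2.5,fy=2.5)[:,:,::-1])
E
```

```text
time: 1.8
position: [0.4397, 0.1495, 0.1194]
eef_rot: [-179.9, -0.0, 106.7]
wrist_force: [-0.4, -0.7, 0.7]
opening: 0.034
grasp_force: 0.0
t 1.8 pos [0.4397 0.1495 0.1194] rot [-1.7986e+02 -3.0000e-02  1.0674e+02] go mm [-1.7  0.5 66.4] yaw 0.24 open 0.034 F [-0.4 -0.7  0.7] grip 0.0
```

View pics/p1.png

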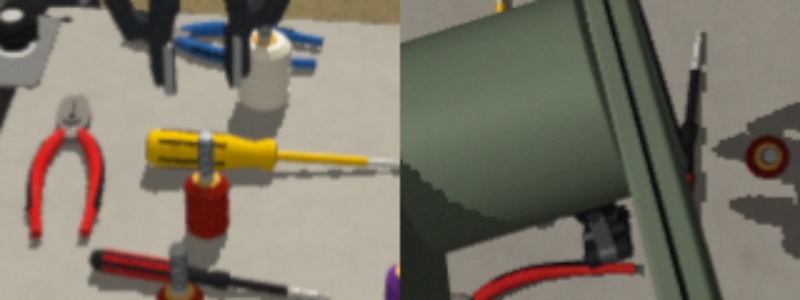

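Side view (left half): the stud top is at crop (205,140), midway between the finger ends at (168,85) and (238,80). Descend and grip.

```bash
python3 -m inch '[{"travel":[-1,0,20],"yaw":0},{"travel":[-2,0,40],"yaw":0},{"travel":[-2,0,55],"yaw":0},{"travel":[-2,0,66],"yaw":0},{"travel":[-2,0,66],"yaw":0}]'
python3 -m inch '[{"travel":[0,0,0],"yaw":0},{"travel":[0,0,0],"yaw":0},{"travel":[0,0,0],"yaw":0},{"travel":[0,0,0],"yaw":0},{"travel":[0,0,0],"yaw":0}]' 1
python3 -m inch '[{"travel":[0,0,-15],"yaw":0},{"travel":[0,0,-30],"yaw":0},{"travel":[0,0,-50],"yaw":0},{"travel":[0,0,-70],"yaw":0},{"travel":[0,0,-70],"yaw":0}]'
python3 to.py 0.5836 -0.1098 0.123
```

```text
time: 2.4
position: [0.4411, 0.1469, 0.0537]
eef_rot: [-179.9, -0.0, 106.7]
wrist_force: [0.1, -0.1, -0.0]
opening: 0.0343
grasp_force: 0.0
time: 2.9
position: [0.4425, 0.1471, 0.0552]
eef_rot: [179.9, -0.0, 106.7]
wrist_force: [-0.3, 1.2, 5.3]
opening: 0.008
grasp_force: 58.7
time: 3.4
position: [0.443, 0.1471, 0.1262]
eef_rot: [179.7, -0.0, 106.7]
wrist_force: [0.8, 1.0, -0.1]
opening: 0.0077
grasp_force: 58.6
t 3.4 pos [0.443  0.1471 0.1262] rot [179.72  -0.   106.66] go mm [-286.4   61.     3.5] yaw 0.16 open 0.0077 F [ 0.8  1.  -0.1] grip 58.606476187705994
```

Held. Carry it high over to place A.

```bash
python3 -m inch '[{"travel":[-10,2,-20],"yaw":0},{"travel":[-40,8,-45],"yaw":0},{"travel":[-75,16,-45],"yaw":0},{"travel":[-110,24,-45],"yaw":0},{"travel":[-145,31,-45],"yaw":0}]'
python3 -m inch '[{"travel":[-35,8,0],"yaw":0},{"travel":[-70,15,0],"yaw":0},{"travel":[-105,22,0],"yaw":0},{"travel":[-130,28,0],"yaw":0},{"travel":[-141,30,0],"yaw":0}]'
python3 -m inch '[{"travel":[0,0,0],"yaw":0},{"travel":[0,0,0],"yaw":0},{"travel":[0,0,0],"yaw":0}]'
python3 to.py 0.5836 -0.1098 0.12
python3 - <<'E'
from station import *
from h import *
P=np.array([.5836,-.1098,.09])
o=[]
for n in("side","top"):
    b=read_camera(n);np.savez(n+"1.npz",**b)
    x,_=cv2.projectPoints(P[None],cv2.Rodrigues(b["R"])[0],b["t"],b["mtx"],b["D"]);u,v=x.ravel().astype(int);print(n,u-80,v-80)
    o.append(b["img"][v-80:v+80,u-80:u+80])
cv2.imwrite("pics/p2.png",cv2.resize(np.hstack(o),None,fx=2.5,fy=2.5)[:,:,::-1])
E
```

```text
time: 3.9
position: [0.5128, 0.0155, 0.1681]
eef_rot: [-179.9, -0.0, 106.7]
wrist_force: [0.1, 0.5, -0.9]
opening: 0.008
grasp_force: 58.6
time: 4.4
position: [0.5823, -0.1117, 0.1674]
eef_rot: [-179.9, -0.0, 106.5]
wrist_force: [-0.2, 1.1, -1.4]
opening: 0.0079
grasp_force: 58.6
time: 4.7
position: [0.5813, -0.1085, 0.169]
eef_rot: [-180.0, -0.1, 106.7]
wrist_force: [-0.2, 0.1, -0.3]
opening: 0.0081
grasp_force: 58.6
t 4.7 pos [ 0.5813 -0.1085  0.169 ] rot [-1.7995e+02 -6.0000e-02  1.0673e+02] go mm [-2.   1.9 49. ] yaw 0.23 open 0.0081 F [-0.2  0.1 -0.3] grip 58.640976548194885
side 306 235
top 367 100
```

View pics/p2.png

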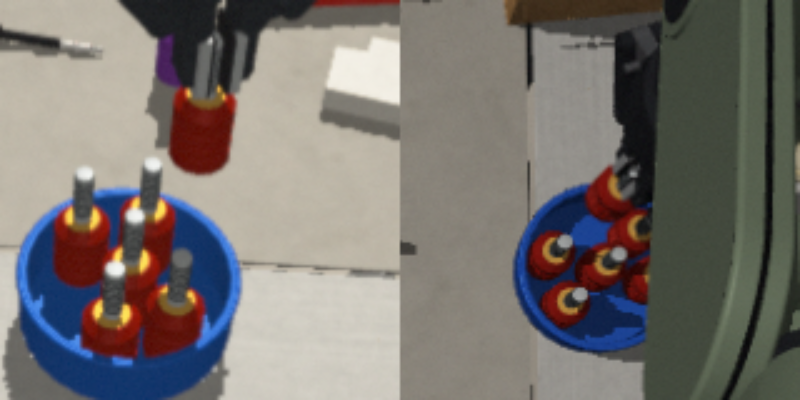

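The side view shows the held insulator upright at crop (200,130), with place A empty below it at about (215,235). I'll measure the held body's offset from the TCP and its neighbours.

Run:
```python
from h import *
from scipy.optimize import least_squares
b=dict(np.load("side1.npz"));P=cloud(b);h=cv2.cvtColor(b["img"],cv2.COLOR_RGB2HSV)
red=((h[...,0]<8)|(h[...,0]>172))&(h[...,1]>150)&(h[...,2]>50)&(b["range_z"]>0)
red&=np.linalg.norm(P[...,:2]-[.5813,-.1085],axis=-1)<.035
q=P[red&(P[...,2]>.105)];print(len(q),q[:,2].min(),q[:,2].max())
for lo,hi in((.118,.133),(.133,.148),(.118,.148)):
    p=q[(q[:,2]>lo)&(q[:,2]<hi)]
    f=least_squares(lambda c:np.hypot(p[:,0]-c[0],p[:,1]-c[1])-.0147,[.5813,-.1085],loss='soft_l1',f_scale=.001);print(lo,len(p),f.x.round(4),f.cost)
# neighbours' studs in side view
m=((np.linalg.norm(P[...,:2]-[.55,-.1195],axis=-1)<.06)&(P[...,2]>.068)&(P[...,2]<.09)).astype(np.uint8)
n,l,st,ce=cv2.connectedComponentsWithStats(m)
for i in range(1,n):
    if st[i,4]>8:print(ce[i].round(),np.median(P[l==i],0).round(4),P[l==i][:,2].max().round(4))
```

```text
621 0.1194692461229626 0.17561387185683666
0.118 156 [ 0.5793 -0.1031] 4.9700548405225706e-05
0.133 205 [ 0.5793 -0.1029] 6.670656440447243e-05
0.118 361 [ 0.5793 -0.103 ] 0.0001173255029351462
[366. 305.] [ 0.5583 -0.0861  0.0811] 0.0888
[339. 308.] [ 0.5239 -0.0954  0.081 ] 0.0894
[359. 325.] [ 0.5505 -0.1214  0.0812] 0.0886
[378. 342.] [ 0.5738 -0.145   0.0821] 0.0889
[351. 347.] [ 0.5417 -0.1551  0.0822] 0.0897
```

Run:
```python
from h import *
from scipy.optimize import least_squares
h0=None
def fit(b,x0,lo,hi):
    P=cloud(b);h=cv2.cvtColor(b["img"],cv2.COLOR_RGB2HSV)
    red=((h[...,0]<8)|(h[...,0]>172))&(h[...,1]>150)&(h[...,2]>50)&(b["range_z"]>0)
    q=P[red&(np.linalg.norm(P[...,:2]-x0,axis=-1)<.0185)];p=q[(q[:,2]>lo)&(q[:,2]<hi)]
    f=least_squares(lambda c:np.hypot(p[:,0]-c[0],p[:,1]-c[1])-.0147,x0,loss='soft_l1',f_scale=.001)
    return len(p),f.x.round(4),f.x-x0
a=dict(np.load("side0.npz"));b=dict(np.load("side1.npz"))
for nm,x0,lo,hi in(("redR",(.4373,.0374),.008,.038),("redL",(.4408,.148),.008,.038),("n76",(.5581,-.085),.02,.046),("n-43",(.5738,-.1427),.03,.046)):
    print(nm,*fit(a,np.array(x0),lo,hi))
print("held",*fit(b,np.array((.5798,-.105)),.118,.148))
t=dict(np.load("top1.npz"));P=cloud(t)
h=cv2.cvtColor(t["img"],cv2.COLOR_RGB2HSV)
red=((h[...,0]<8)|(h[...,0]>172))&(h[...,1]>150)&(h[...,2]>50)&(P[...,2]>.11)&(P[...,2]<.17)&(np.linalg.norm(P[...,:2]-[.58,-.108],axis=-1)<.03)
q=P[red];print("top",len(q),q.min(0),q.max(0))
```

```text
redR 238 [0.4372 0.0407] [-8.54304237e-05  3.31464736e-03]
redL 219 [0.4411 0.1519] [0.00025531 0.00393676]
n76 106 [ 0.5586 -0.0824] [0.0004749  0.00255396]
n-43 171 [ 0.5743 -0.1413] [0.00049707 0.00142542]
held 361 [ 0.5793 -0.103 ] [-0.00048081  0.0020445 ]
top 192 [ 0.56550102 -0.11497625  0.1157384 ] [ 0.59075852 -0.0918318   0.16005298]
```

The side-view bias is about +3 mm in y, so the held body sits about (-2, +2.5) mm off the TCP. TCP goal is (0.586, -0.112).

```bash
python3 to.py 0.586 -0.112 0.112; python3 -m inch '[{"travel":[-3,2,10],"yaw":0},{"travel":[-5,3,25],"yaw":0},{"travel":[-5,3,40],"yaw":0},{"travel":[-5,3,52],"yaw":0},{"travel":[-5,3,56],"yaw":0}]'
python3 -m inch '[{"travel":[0,0,0],"yaw":0},{"travel":[0,0,0],"yaw":0}]';python3 to.py 0.586 -0.112 0.06
```

```text
t 4.8 pos [ 0.5816 -0.1086  0.1694] rot [-1.8000e+02 -2.0000e-02  1.0674e+02] go mm [-4.5  3.2 57.4] yaw 0.24 open 0.0075 F [-1.1 -0.5 -0.5] grip 58.640905022621155
time: 5.3
position: [0.5854, -0.1133, 0.1114]
eef_rot: [-179.8, -0.1, 106.7]
wrist_force: [-0.1, 0.0, -1.1]
opening: 0.0078
grasp_force: 58.6
time: 5.5
position: [0.5868, -0.1137, 0.1137]
eef_rot: [179.9, 0.0, 106.7]
wrist_force: [0.5, -0.3, -0.3]
opening: 0.0077
grasp_force: 58.6
t 5.5 pos [ 0.5868 -0.1137  0.1137] rot [1.7995e+02 2.0000e-02 1.0667e+02] go mm [ 1.9 -0.4 53.7] yaw 0.17 open 0.0077 F [ 0.5 -0.3 -0.3] grip 58.64088714122772
```

```bash
python3 -m inch '[{"travel":[1,0,4],"yaw":0},{"travel":[1,0,8],"yaw":0},{"travel":[1,0,12],"yaw":0},{"travel":[1,0,16],"yaw":0},{"travel":[1,0,16],"yaw":0}]'; python3 to.py 0.586 -0.112 0.06
python3 - <<'E'
from station import *
from h import *
P=np.array([.565,-.115,.06])
b=read_camera("side");x,_=cv2.projectPoints(P[None],cv2.Rodrigues(b["R"])[0],b["t"],b["mtx"],b["D"]);u,v=x.ravel().astype(int)
cv2.imwrite("pics/p3.png",cv2.resize(b["img"][v-60:v+60,u-70:u+70],None,fx=4,fy=4)[:,:,::-1])
E
```

```text
time: 6.0
position: [0.5856, -0.1126, 0.0965]
eef_rot: [-179.9, -0.0, 106.7]
wrist_force: [-0.2, 0.5, -0.5]
opening: 0.0083
grasp_force: 58.6
t 6.0 pos [ 0.5856 -0.1126  0.0965] rot [-1.7993e+02 -5.0000e-02  1.0666e+02] go mm [ 0.5  0.6 36.5] yaw 0.16 open 0.0083 F [-0.2  0.5 -0.5] grip 58.64030599594116
```

View pics/p3.png

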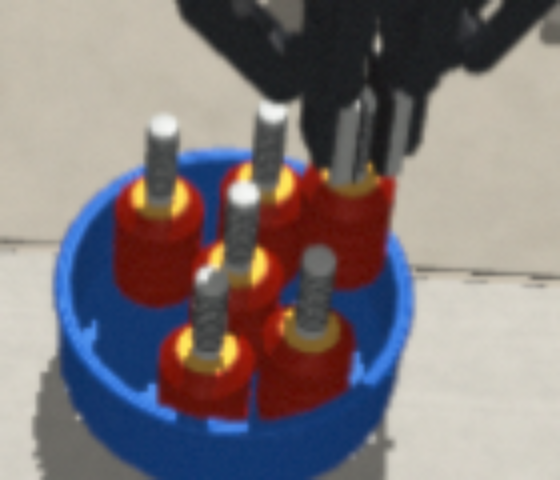

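The body at crop (345,230) has entered between its neighbours and the right wall without contact force. Keep lowering.

```bash
python3 -m inch '[{"travel":[0,0,5],"yaw":0},{"travel":[0,0,10],"yaw":0},{"travel":[0,0,15],"yaw":0},{"travel":[0,0,20],"yaw":0},{"travel":[0,0,22],"yaw":0}]'
python3 -m inch '[{"travel":[0,0,3],"yaw":0},{"travel":[0,0,6],"yaw":0},{"travel":[0,0,9],"yaw":0},{"travel":[0,0,9],"yaw":0}]'
python3 -m inch '[{"travel":[0,0,1.5],"yaw":0},{"travel":[0,0,3],"yaw":0},{"travel":[0,0,3],"yaw":0}]';python3 to.py 0.586 -0.112 0.06
```

```text
time: 6.55
position: [0.5857, -0.1126, 0.0744]
eef_rot: [-179.9, -0.0, 106.7]
wrist_force: [0.1, 0.5, -0.3]
opening: 0.008
grasp_force: 58.6
time: 6.95
position: [0.5858, -0.1127, 0.0658]
eef_rot: [-180.0, -0.0, 106.7]
wrist_force: [0.3, 0.2, -0.9]
opening: 0.0077
grasp_force: 58.6
time: 7.25
position: [0.586, -0.1127, 0.0632]
eef_rot: [-180.0, -0.0, 106.7]
wrist_force: [-0.3, 0.1, -1.2]
opening: 0.0078
grasp_force: 58.6
t 7.25 pos [ 0.586  -0.1127  0.0632] rot [-1.7999e+02 -1.0000e-02  1.0666e+02] go mm [0.7 0.2 3.2] yaw 0.16 open 0.0078 F [-0.3  0.1 -1.2] grip 58.640724420547485
```

```bash
python3 -m inch '[{"travel":[0,0,1],"yaw":0},{"travel":[0,0,2],"yaw":0},{"travel":[0,0,2],"yaw":0}]';python3 -m inch '[{"travel":[0,0,1],"yaw":0},{"travel":[0,0,1],"yaw":0}]'
```

```text
time: 7.55
position: [0.586, -0.1127, 0.0612]
eef_rot: [-180.0, -0.0, 106.7]
wrist_force: [0.4, -0.7, -0.8]
opening: 0.0077
grasp_force: 58.6
time: 7.75
position: [0.5862, -0.1127, 0.0603]
eef_rot: [180.0, -0.0, 106.7]
wrist_force: [-0.1, -0.5, -1.3]
opening: 0.0074
grasp_force: 58.7
```

```bash
python3 -m inch '[{"travel":[0,0,1],"yaw":0},{"travel":[0,0,1],"yaw":0}]'
```

```text
time: 7.95
position: [0.5864, -0.1127, 0.0602]
eef_rot: [180.0, 0.0, 106.7]
wrist_force: [-1.1, 0.5, 5.3]
opening: 0.0081
grasp_force: 59.3
```

On the floor (5 N at the expected height). Release slightly and rise.

```bash
python3 -m inch '[{"travel":[0,0,0],"yaw":0},{"travel":[0,0,0],"yaw":0},{"travel":[0,0,0],"yaw":0}]' 0.75
python3 -m inch '[{"travel":[0,0,-10],"yaw":0},{"travel":[0,0,-25],"yaw":0},{"travel":[0,0,-45],"yaw":0},{"travel":[0,0,-70],"yaw":0},{"travel":[0,0,-90],"yaw":0}]'
python3 to.py 0.4373 0.0385 0.13
```

```text
time: 8.25
position: [0.5861, -0.1127, 0.0591]
eef_rot: [-180.0, -0.0, 106.7]
wrist_force: [0.4, -0.5, -0.1]
opening: 0.0208
grasp_force: 0.0
time: 8.75
position: [0.5865, -0.1128, 0.1513]
eef_rot: [179.9, 0.0, 106.7]
wrist_force: [-0.6, 0.8, 0.3]
opening: 0.021
grasp_force: 0.0
t 8.75 pos [ 0.5865 -0.1128  0.1513] rot [1.7991e+02 4.0000e-02 1.0666e+02] go mm [187.7 -99.6  21. ] yaw 0.16 open 0.021 F [-0.6  0.8  0.3] grip 0.0
```

```bash
python3 -m inch '[{"travel":[38,-20,0],"yaw":0},{"travel":[76,-40,0],"yaw":0},{"travel":[114,-60,5],"yaw":0},{"travel":[152,-80,10],"yaw":0},{"travel":[187,-100,20],"yaw":0}]' 0.6
python3 -m inch '[{"travel":[0,0,0],"yaw":0},{"travel":[0,0,0],"yaw":0}]'
python3 to.py 0.4373 0.038 0.053
python3 - <<'E'
from station import *
from h import *
b=read_camera("side");np.savez("side2.npz",**b)
o=[]
for P in((.437,.0375,.07),(.55,-.12,.06)):
    x,_=cv2.projectPoints(np.array([P]),cv2.Rodrigues(b["R"])[0],b["t"],b["mtx"],b["D"]);u,v=x.ravel().astype(int)
    o.append(b["img"][v-70:v+60,u-70:u+70])
cv2.imwrite("pics/p4.png",cv2.resize(np.hstack(o),None,fx=2.8,fy=2.8)[:,:,::-1])
E
```

```text
time: 9.25
position: [0.436, 0.0388, 0.1303]
eef_rot: [179.8, 0.0, 106.6]
wrist_force: [0.3, 0.2, -0.1]
opening: 0.0344
grasp_force: 0.0
time: 9.45
position: [0.4368, 0.0382, 0.13]
eef_rot: [179.9, 0.0, 106.8]
wrist_force: [0.4, -0.3, 0.7]
opening: 0.0343
grasp_force: 0.0
t 9.45 pos [0.4368 0.0382 0.13  ] rot [1.7991e+02 3.0000e-02 1.0676e+02] go mm [-0.3  0.3 77. ] yaw 0.26 open 0.0343 F [ 0.4 -0.3  0.7] grip 0.0
```

View pics/p4.png

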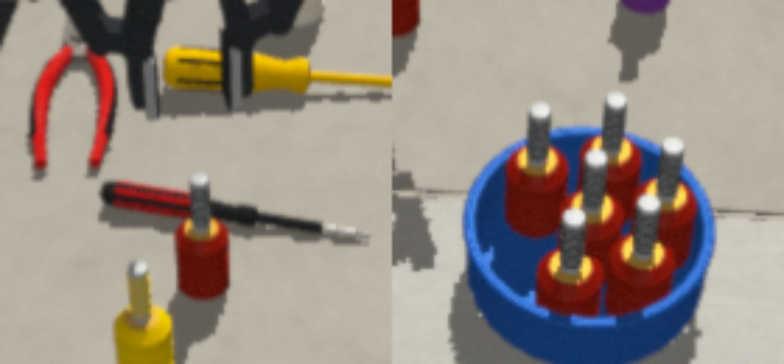

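Right half: the first insulator stands in the pot, upright, at (670,190). Left half: redR's stud at (200,180) lies between the fingers at 150 and 235. Descend, grip, lift.

```bash
python3 -m inch '[{"travel":[0,0,25],"yaw":0},{"travel":[0,0,45],"yaw":0},{"travel":[0,0,65],"yaw":0},{"travel":[0,0,76],"yaw":0},{"travel":[0,0,76],"yaw":0}]'
python3 -m inch '[{"travel":[0,0,0],"yaw":0},{"travel":[0,0,0],"yaw":0},{"travel":[0,0,0],"yaw":0},{"travel":[0,0,0],"yaw":0},{"travel":[0,0,0],"yaw":0}]' 1
python3 -m inch '[{"travel":[0,0,-20],"yaw":0},{"travel":[0,0,-45],"yaw":0},{"travel":[0,0,-80],"yaw":0},{"travel":[0,0,-115],"yaw":0},{"travel":[0,0,-115],"yaw":0}]'
python3 to.py 0.5175 -0.1315 0.17
```

```text
time: 10.0
position: [0.4372, 0.0369, 0.0523]
eef_rot: [-179.9, -0.0, 106.6]
wrist_force: [-0.8, -0.2, -1.1]
opening: 0.0344
grasp_force: 0.0
time: 10.5
position: [0.4377, 0.0378, 0.054]
eef_rot: [179.9, 0.0, 106.7]
wrist_force: [1.6, 0.0, 4.2]
opening: 0.0077
grasp_force: 58.8
time: 11.0
position: [0.4393, 0.038, 0.1724]
eef_rot: [179.5, 0.1, 106.7]
wrist_force: [0.3, -0.7, -0.5]
opening: 0.0078
grasp_force: 58.6
t 11.0 pos [0.4393 0.038  0.1724] rot [1.7948e+02 1.1000e-01 1.0667e+02] go mm [-184.8   26.2    3. ] yaw 0.17 open 0.0078 F [ 0.3 -0.7 -0.5] grip 58.63869845867157
```

```bash
python3 -m inch '[{"travel":[-37,5,0],"yaw":0},{"travel":[-75,10,0],"yaw":0},{"travel":[-115,16,0],"yaw":0},{"travel":[-155,22,0],"yaw":0},{"travel":[-184,26,0],"yaw":0}]'
python3 -m inch '[{"travel":[0,0,0],"yaw":0},{"travel":[0,0,0],"yaw":0},{"travel":[0,0,0],"yaw":0}]'
python3 to.py 0.5175 -0.1315 0.112
python3 - <<'E'
from station import *
from h import *
from scipy.optimize import least_squares
b=read_camera("side");t=read_camera("top");s=state()
P=cloud(b);h=cv2.cvtColor(b["img"],cv2.COLOR_RGB2HSV);x0=s["position"][:2]
red=((h[...,0]<8)|(h[...,0]>172))&(h[...,1]>150)&(h[...,2]>50)&(b["range_z"]>0)
p=P[red&(np.linalg.norm(P[...,:2]-x0,axis=-1)<.022)&(P[...,2]>.118)&(P[...,2]<.152)]
f=least_squares(lambda c:np.hypot(p[:,0]-c[0],p[:,1]-c[1])-.0147,x0,loss='soft_l1',f_scale=.001)
print("held",len(p),f.x,"corrected",f.x-[.0003,.003],x0)
m=((np.linalg.norm(P[...,:2]-[.55,-.1195],axis=-1)<.06)&(P[...,2]>.068)&(P[...,2]<.09)).astype(np.uint8)
n,l,st,ce=cv2.connectedComponentsWithStats(m)
for i in range(1,n):
    if st[i,4]>8:print(ce[i].round(),np.median(P[l==i],0).round(4))
E
```

```text
time: 11.5
position: [0.5145, -0.133, 0.1671]
eef_rot: [-179.9, -0.0, 106.6]
wrist_force: [0.1, 0.4, -0.6]
opening: 0.0078
grasp_force: 58.6
time: 11.8
position: [0.5133, -0.13, 0.1675]
eef_rot: [-179.9, -0.1, 106.7]
wrist_force: [-1.3, 0.5, -0.0]
opening: 0.0081
grasp_force: 58.6
t 11.8 pos [ 0.5133 -0.13    0.1675] rot [-1.7990e+02 -9.0000e-02  1.0669e+02] go mm [-2.7  3.7 55.5] yaw 0.19 open 0.0081 F [-1.3  0.5 -0. ] grip 58.64389657974243
held 417 [ 0.51158158 -0.12616237] corrected [ 0.51128158 -0.12916237] [ 0.51367841 -0.12990511]
[366. 305.] [ 0.5585 -0.0861  0.0817]
[341. 310.] [ 0.5264 -0.0956  0.0764]
[386. 321.] [ 0.5845 -0.1112  0.0818]
[359. 325.] [ 0.5503 -0.1213  0.0814]
[378. 342.] [ 0.5737 -0.1448  0.0818]
[351. 347.] [ 0.5419 -0.1554  0.0815]
```

```bash
python3 -m inch '[{"travel":[-1,2,10],"yaw":0},{"travel":[-2,3.5,25],"yaw":0},{"travel":[-2,3.5,40],"yaw":0},{"travel":[-2,3.5,52],"yaw":0},{"travel":[-2,3.5,54],"yaw":0}]'
python3 -m inch '[{"travel":[0,0,0],"yaw":0},{"travel":[0,0,0],"yaw":0}]'
python3 to.py 0.5175 -0.1305 0.095
python3 - <<'E'
from station import *
from h import *
P=np.array([.54,-.12,.06])
b=read_camera("side");x,_=cv2.projectPoints(P[None],cv2.Rodrigues(b["R"])[0],b["t"],b["mtx"],b["D"]);u,v=x.ravel().astype(int)
cv2.imwrite("pics/p5.png",cv2.resize(b["img"][v-60:v+60,u-70:u+70],None,fx=4,fy=4)[:,:,::-1])
E
```

```text
time: 12.4
position: [0.5171, -0.1313, 0.1125]
eef_rot: [-179.8, -0.1, 106.7]
wrist_force: [-0.2, -0.1, -1.3]
opening: 0.0077
grasp_force: 58.6
time: 12.6
position: [0.5188, -0.132, 0.1148]
eef_rot: [179.9, 0.0, 106.7]
wrist_force: [-0.1, -0.9, -0.6]
opening: 0.0078
grasp_force: 58.6
t 12.6 pos [ 0.5188 -0.132   0.1148] rot [1.7994e+02 3.0000e-02 1.0667e+02] go mm [ 1.8 -0.8 19.8] yaw 0.17 open 0.0078 F [-0.1 -0.9 -0.6] grip 58.64417552947998
```

View pics/p5.png

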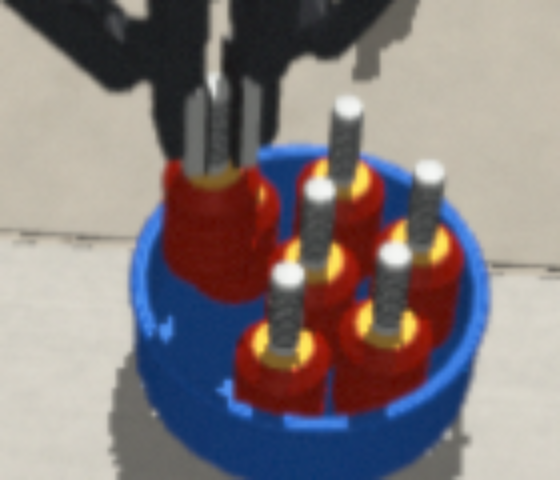

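The held body at crop (210,220) hangs above place B, clear of the stud at (215,90) behind it and the wall at (145,260). Lower with a 1 mm correction.

```bash
python3 -m inch '[{"travel":[1,-0.5,5],"yaw":0},{"travel":[1,-0.5,9],"yaw":0},{"travel":[1,-0.5,13],"yaw":0},{"travel":[1,-0.5,17],"yaw":0},{"travel":[1,-0.5,17],"yaw":0}]'
python3 -m inch '[{"travel":[0,0,5],"yaw":0},{"travel":[0,0,10],"yaw":0},{"travel":[0,0,15],"yaw":0},{"travel":[0,0,20],"yaw":0},{"travel":[0,0,20],"yaw":0}]'; python3 to.py 0.5175 -0.1305 0.059
```

```text
time: 13.15
position: [0.517, -0.131, 0.0965]
eef_rot: [-179.9, -0.1, 106.7]
wrist_force: [-0.4, -0.4, -1.3]
opening: 0.0081
grasp_force: 58.6
time: 13.65
position: [0.5169, -0.131, 0.0764]
eef_rot: [-179.9, -0.1, 106.7]
wrist_force: [0.1, 1.1, -0.9]
opening: 0.0077
grasp_force: 58.6
t 13.65 pos [ 0.5169 -0.131   0.0764] rot [-1.7991e+02 -6.0000e-02  1.0666e+02] go mm [ 0.3  0.7 17.4] yaw 0.16 open 0.0077 F [ 0.1  1.1 -0.9] grip 58.64483714103699
```

```bash
python3 -m inch '[{"travel":[0,0,4],"yaw":0},{"travel":[0,0,8],"yaw":0},{"travel":[0,0,12],"yaw":0},{"travel":[0,0,15],"yaw":0},{"travel":[0,0,15],"yaw":0}]'
python3 -m inch '[{"travel":[0,0,1],"yaw":0},{"travel":[0,0,2],"yaw":0},{"travel":[0,0,2],"yaw":0}]'
python3 -m inch '[{"travel":[0,0,1],"yaw":0},{"travel":[0,0,1],"yaw":0}]'
```

```text
time: 14.15
position: [0.5172, -0.1311, 0.0618]
eef_rot: [-180.0, -0.0, 106.7]
wrist_force: [-0.4, 0.4, -0.8]
opening: 0.0078
grasp_force: 58.6
time: 14.45
position: [0.5175, -0.1312, 0.0603]
eef_rot: [180.0, -0.0, 106.7]
wrist_force: [0.6, -0.1, -0.4]
opening: 0.0079
grasp_force: 58.6
time: 14.65
position: [0.5175, -0.1312, 0.0593]
eef_rot: [-180.0, -0.0, 106.7]
wrist_force: [0.4, 0.1, -0.9]
opening: 0.0081
grasp_force: 58.6
```

```bash
python3 -m inch '[{"travel":[0,0,1],"yaw":0},{"travel":[0,0,1],"yaw":0}]'
```

```text
time: 14.85
position: [0.5177, -0.1312, 0.059]
eef_rot: [180.0, 0.0, 106.7]
wrist_force: [-1.2, 0.2, 4.2]
opening: 0.008
grasp_force: 59.4
```

On the floor. Release, rise, move aside and check.

```bash
python3 -m inch '[{"travel":[0,0,0],"yaw":0},{"travel":[0,0,0],"yaw":0},{"travel":[0,0,0],"yaw":0}]' 0.75
python3 -m inch '[{"travel":[0,0,-10],"yaw":0},{"travel":[0,0,-25],"yaw":0},{"travel":[0,0,-50],"yaw":0},{"travel":[0,0,-80],"yaw":0},{"travel":[0,0,-110],"yaw":0}]'
python3 -m inch '[{"travel":[35,0,0],"yaw":0},{"travel":[70,0,0],"yaw":0},{"travel":[105,0,0],"yaw":0},{"travel":[140,0,0],"yaw":0},{"travel":[170,0,0],"yaw":0}]'
python3 -m inch '[{"travel":[0,0,0],"yaw":0},{"travel":[0,0,0],"yaw":0}]'
python3 - <<'E'
from station import *
from h import *
o=[]
for n in("side","top"):
    b=read_camera(n);P=cloud(b)
    x,_=cv2.projectPoints(np.array([[.55,-.12,.05]]),cv2.Rodrigues(b["R"])[0],b["t"],b["mtx"],b["D"]);u,v=x.ravel().astype(int)
    o.append(b["img"][v-70:v+60,u-70:u+70])
    m=((np.linalg.norm(P[...,:2]-[.55,-.1195],axis=-1)<.06)&(P[...,2]>.07)&(P[...,2]<.1)).astype(np.uint8)
    k,l,st,ce=cv2.connectedComponentsWithStats(m)
    for i in range(1,k):
        if st[i,4]>8:print(n,ce[i].round(),np.median(P[l==i],0).round(4),P[l==i][:,2].max().round(4))
cv2.imwrite("pics/p6.png",cv2.resize(np.hstack(o),None,fx=2.8,fy=2.8)[:,:,::-1])
E
```

```text
time: 15.15
position: [0.5175, -0.1311, 0.0582]
eef_rot: [180.0, -0.0, 106.7]
wrist_force: [-0.6, 0.2, -0.5]
opening: 0.0213
grasp_force: 0.0
time: 15.65
position: [0.5174, -0.1311, 0.1699]
eef_rot: [180.0, -0.0, 106.7]
wrist_force: [0.7, -0.7, -0.0]
opening: 0.0212
grasp_force: 0.0
time: 16.15
position: [0.4682, 0.0331, 0.1691]
eef_rot: [179.9, -0.0, 106.7]
wrist_force: [-0.5, 0.7, 0.3]
opening: 0.0215
grasp_force: 0.0
time: 16.35
position: [0.4689, 0.032, 0.169]
eef_rot: [179.9, 0.0, 106.8]
wrist_force: [-0.3, 0.1, -0.2]
opening: 0.0215
grasp_force: 0.0
side [366. 304.] [ 0.5582 -0.0858  0.0829] 0.0891
side [339. 308.] [ 0.5239 -0.0953  0.0822] 0.0883
side [386. 321.] [ 0.5845 -0.1114  0.0824] 0.0889
side [359. 325.] [ 0.5503 -0.1211  0.082 ] 0.0884
side [331. 329.] [ 0.5163 -0.131   0.0828] 0.0883
side [378. 341.] [ 0.5738 -0.1448  0.083 ] 0.0892
side [351. 346.] [ 0.5419 -0.1553  0.0826] 0.0882
top [468. 187.] [ 0.5744 -0.1444  0.0849] 0.0875
top [474. 207.] [ 0.5422 -0.1534  0.0846] 0.0889
```

View pics/p6.png

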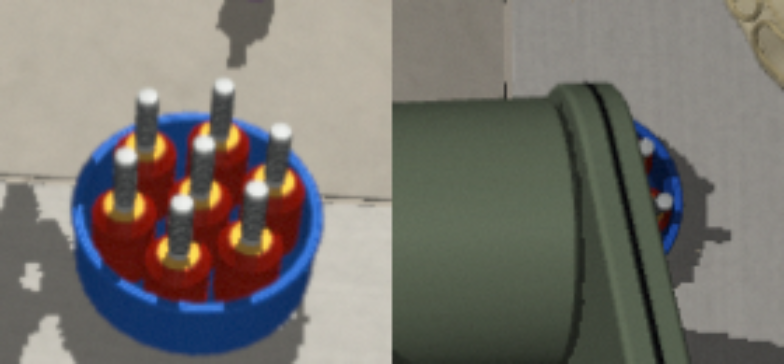

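All seven studs stand upright at equal heights (new ones at crop (280,160) and (125,185)), and the gripper is clear.

```bash
python3 -c "from station import *;print(sign_off())"
```

```text
the job is handed in; nothing more can be done
None
```

Both brick-red insulators now stand upright on the pot floor in the two opposite empty places, the white one was never touched, and the job was handed in at about 16.5 s of the 53 s allowed; the sign-off returned no verdict.

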